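Run in the bobbin winder and park it at its loading mark

ROBOT

A 6-joint arm with a two-finger parallel gripper is mounted at the origin on the work surface. World frame = base frame: x ahead of the robot, y to its left, z up, the work surface at z = 0. Lengths are in m, angles in degrees, forces in N, time in s.
With the tool pointing down it reaches from about 0.3 to 0.75 m from the base axis. Payload 8.5 kg.
Tool frame: the origin (TCP) lies at the centre of the arm's flange, where the gripper is bolted on; the fingertips stand 173 mm ahead of it and the grasp point (between the pads) lies 155 mm ahead of it (env.grip_point_offset is the z of the grasp point in the tool frame, in m); z points along the fingers, y is the direction in which the jaws open and shut (so a half turn about z gives the same grasp; the last joint's range is limited). The gripper opens to 85 mm and grips with 20 to 120 N. Pads are 22 mm wide; open, the fingers measure 114 mm over their backs; the gripper's body (76 mm by 85 mm) begins 54 mm behind the grasp point. The pads swing forward as they close: fully open they stand 13 mm farther back than shut.
Start: joints at [63.696, 21.807, 74.336, -0, 83.858, -12.336], TCP at [0.133, 0.534, 0.405] pointing down, gripper open.
Joint ranges: [-178.18, 178.18], [-50.72, 133.34], [12.68, 142.11], [-81.47, 261.47], [9.98, 163.14], [-165.26, 165.26]. Speed limits (degrees/s): [136.94, 136.94, 180, 180, 180, 180].

INTERFACE

Orientations are given as a 3x3 rotation matrix whose columns are the frame's x, y, z axes.
In Python, from rig import env, get_image, nets gives the robot as it stands.
- The arm moves only by the tool send_rows, never from a script. Its arguments are lists of equal length, an entry for each row: "xyz": the shift along the tool's x, y, z in mm, a list of three; "spin": the turn about the tool's z in degrees. A call has 1 to 20 rows; each row is the pose to reach, as a shift and turn from the pose measured when the call began, along the tool's axes at that moment; what a row does not reach only later rows make up. A row lasts 1/8 s, in which the tool goes at most 62.5 mm and 10.7 degrees, less where a joint would pass 70% of its speed; a pose out of reach is approached as far as the arm can. A call with a gripper value outside its range is refused whole. "hand" is the opening, from 0 (shut) to 1 (fully open), set as the call begins (left out, the last holds). The fingers move at their own pace and stop on an object; "force" is the grip in N (left out, the last holds). Time passes only in rows, so rows that repeat a pose let the fingers close. It gives the time, the measured TCP pose, the force and the opening at its end, in the units of the state.
- env.observe(): the state, without advancing time (a new reading comes with each control period).
- get_image(name): name is "side" or "top" or "wrist"; returns a dict with "pixels" (480x640x3 uint8, red, green, blue), "range_z" (480x640 float32, m along the optical axis (not along the pixel's ray), 0 where there is no reading), "fov_y" (degrees; the focal length in pixels is half the picture's height over the tangent of half this angle, whatever the lens; pixels are square), "cx", "cy" (the principal point, pixels), "cam_to_world" (4x4, takes a point from camera to world coordinates). Camera axes: x right, y down, z forward; pixel columns grow to the right and rows downward; lengths in m; the calibration is good to about 2 mm. The wrist camera is an equidistant fisheye: a pixel r from the principal point sees the ray r / f radians off the axis. A picture is of the moment at which its call begins.
- env.close_job(): hands the job in, once; it reports no verdict.
Trained networks look in a picture, given as the dict that the camera call returned (one of the last four; its "shot" number tells which), for a name from the list of things; names that differ only in an ending like _2 or _b are one class to them, and where a whole thing is asked for, a point or a joint stands for the part that bears it (a point fixed in the world has none). Each returns a list of dicts, best first, with "confidence" (0 to 1); they miss things now and then, are a little off and sometimes report something else, mostly with a low value. They report only what shows in the picture. A call takes as long as a camera call.
- nets.silhouettes(picture, name): "pixels" (480x640 bool, what is visible of it) and "box" ([centre column, centre row, width, height] in pixels, round what is visible of it).
The state is a dict: "time_s": time; "q": joint angles; "qvel": joint speeds; "joint_efforts": joint torques, N m; "position": TCP position; "tool_rot": TCP orientation; "ft_force": force on the tool from outside, world axes, zero at the start; "wrist_torque": the same for the moment, N m; "grip_width": finger opening in m.
Only numpy, scipy, OpenCV 4.12 (cv2) and the standard library are available. Lean on these libraries where they do the work, as an engineer would, in place of code of your own. Each camera call takes 0.05 s, during which the arm holds its last target. There are 200 camera calls.

TASK

The freshly greased bobbin winder needs running in against its felt brake: crank it anticlockwise (seen from above) until its platter turns at a steady 20 turns a minute, keep the platter at that speed (within 2 turns a minute) for 7 seconds without a break, and never let it race past 27. Then bring the platter to a standstill with its pointer over the white mark plate, let go of the crank and leave it there. Leave the thread spools standing nearby where they are.

Things in the scene. Friction and masses are not known exactly. Their poses are not given: they have to be found in the camera images.
- platter (a joint): Platter angle, rad; anticlockwise from above is positive, counts on over whole turns, no stops. At 0 (and every 2 pi) the pointer is over the centre of the mark plate. Inertia nominally 0.050 kg m2 (+-40 percent from one winder to the next). Drag nominally 0.045 N m constant (0.02 to 0.085 between winders, unmarked) plus 0.010 N m per rad/s. Wanted: 20 turns/min = 2.09 rad/s.
- winder: Grey bolted-down base 220 x 200 x 26 mm; origin at its underside on the platter's axis; +x points to the mark plate. At -x a tongue to 190 mm with the housing (top z = 84 mm) of a felt drag shoe that brakes the platter. Platter: steel disc, radius 100 mm, top z = 71 mm, with a dark skirt of radius 135 mm, top z = 50 mm, a black pointer at the skirt and five white bobbins (pins to z = 89 mm).
- hub (a point): Fixed point on the common vertical axis of platter and crank, at z = 114 mm. The crank's centre nut, the highest thing there, ends at z = 117 mm.
- crank: Crank on the platter's axis: flat bar 24 mm wide, top z = 111 mm; origin on the axis, +x to the grip. Turns endlessly. NOT fixed to the platter: it drives it through a slipping fluid clutch, torque 0.060 N m per rad/s of (crank - platter) speed + 0.002 N m friction. Nominally 3.2 rad/s of crank keep 2.09 rad/s (2.8 to 3.9); lag about 0.7 s. Held still it brakes; let go it coasts with the platter.
- handle (a point): Centre of the crank's upright round wooden grip: diameter 30 mm, 56 mm tall (z 114 to 170 mm, this point at 142 mm), 70 mm from the axis, going round with the crank. The grip spins freely on its pin, so a gripper of fixed yaw can hold it from above all the way round.
- pointer (a point): Near the outer end of the platter's black pointer (18 mm wide, flush with the skirt, sticking out 25 mm beyond it to 160 mm from the axis); this point is 155 mm from the axis, z = 45 mm; it turns with the platter.
- mark (a point): Centre of the mark, 155 mm from the axis, z = 26 mm: a white plate fixed to the base, 40 mm wide along the rim, showing beyond the platter's edge. The pointer passes 16 mm above it; parked perfectly, the pointer point has this x and y.
- spool_a: Bystander: standing thread spool, diameter 36 mm, 62 mm tall, dark red thread, origin at its underside; stands on the table to the left (+y) of the winder.
- spool_b: Bystander: standing thread spool, diameter 44 mm, 50 mm tall, yellow thread, origin at its underside; stands on the table to the right (-y) of the winder.

How it is judged:
By the outcome, as a careful person would: the job done as asked, in the order asked, and still so for the second after the job is handed in, with the robot touching nothing.
It also fails if it takes over 64 s, if anything falls off the work surface, if the arm or the gripper's body presses on something with over 40 N, if the wrist force passes 120 N, or if a joint passes its speed limit or range.

## Working session

There is one attempt and no reset: what is moved stays moved. The work goes in short steps, Python scripts to look and compute and a tool call to move; the robot and the scene stay as the last step left them, time stands still between calls to the robot, and variables do not carry over. Pictures are saved under pics/ and viewed, on a budget of 10 in all, crops included, one or two more only if the job needs it, and the job is handed in when it is done.

Besides the shell and the picture viewer there is one more tool, called after "Call:" by a JSON object that holds its "op" and its "data". send_rows: Moves the arm, as the interface text tells. Its arguments: {"type":"object","properties":{"xyz":{"type":"array"},"spin":{"type":"array"},"hand":{"type":"number"},"force":{"type":"number"}},"required":["xyz","spin"]}

```bash
mkdir -p pics; ls
python3 - <<'E'
from rig import env,get_image,nets
import cv2,numpy as np
s=env.observe();print({k:np.round(v,3).tolist() for k,v in s.items()})
a=get_image("top");b=get_image("side")
for n,p in(("top",a),("side",b)):
    cv2.imwrite(f"pics/{n}0.png",p["pixels"][:,:,::-1]);print(n,p["fov_y"],p["cx"],p["cy"],np.round(p["cam_to_world"],3).tolist())
    for o in("winder","crank","handle","pointer","mark","spool_a","platter"):
        print(o,[(round(d["confidence"],2),np.round(d["box"]).tolist()) for d in nets.silhouettes(p,o)][:3])
print(env.observe()["time_s"])
E
```

```text
pics
{'time_s': 0.0, 'q': [63.695, 21.842, 74.388, -0.001, 83.857, -12.336], 'qvel': [-0.072, 0.042, 0.001, 0.053, -0.141, 0.019], 'joint_efforts': [-0.0, -44.846, -23.127, -0.0, 0.005, -0.0], 'position': [0.133, 0.534, 0.404], 'tool_rot': [[-0.97, 0.241, -0.001], [0.241, 0.97, -0.001], [0.0, -0.002, -1.0]], 'ft_force': [-0.865, 0.129, 0.39], 'wrist_torque': [0.003, 0.011, 0.005], 'grip_width': 0.086}
top 48.52797889108964 315.0307190621308 236.33157968878217 [[-0.015, -0.986, 0.167, 0.39], [-1.0, 0.011, -0.025, 0.01], [0.023, -0.168, -0.986, 1.303], [0.0, 0.0, 0.0, 1.0]]
winder [(0.74, [258.0, 273.0, 113.0, 153.0])]
crank [(0.67, [245.0, 257.0, 48.0, 45.0])]
handle [(0.79, [246.0, 258.0, 49.0, 47.0])]
pointer [(0.93, [255.0, 273.0, 117.0, 125.0])]
mark []
spool_a [(0.86, [461.0, 265.0, 19.0, 22.0]), (0.51, [144.0, 271.0, 24.0, 17.0])]
platter [(0.93, [257.0, 274.0, 113.0, 121.0])]
side 47.4122706139826 317.876678600317 235.11053826903884 [[-0.958, -0.203, 0.204, 0.357], [-0.288, 0.653, -0.701, 0.875], [0.009, -0.73, -0.684, 0.937], [0.0, 0.0, 0.0, 1.0]]
winder [(0.68, [340.0, 296.0, 171.0, 105.0]), (0.66, [295.0, 405.0, 21.0, 29.0])]
crank [(0.89, [329.0, 276.0, 53.0, 35.0])]
handle [(0.74, [328.0, 278.0, 51.0, 32.0])]
pointer [(0.97, [340.0, 297.0, 117.0, 97.0])]
mark [(0.69, [344.0, 298.0, 176.0, 100.0])]
spool_a [(0.89, [294.0, 404.0, 22.0, 30.0]), (0.65, [383.0, 171.0, 22.0, 29.0]), (0.18, [329.0, 277.0, 52.0, 37.0])]
platter [(0.92, [337.0, 297.0, 124.0, 95.0])]
0.8
```

Run:
```python
import cv2,numpy as np
a=cv2.imread("pics/top0.png")[195:355,170:350];b=cv2.imread("pics/side0.png")[230:360,240:440]
a=cv2.resize(a,None,fx=3.3,fy=3.3,interpolation=2);cv2.imwrite("pics/c0.png",a)
cv2.imwrite("pics/c1.png",cv2.resize(b,None,fx=4,fy=4,interpolation=2))
```

```text
(no output)
```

View pics/c0.png

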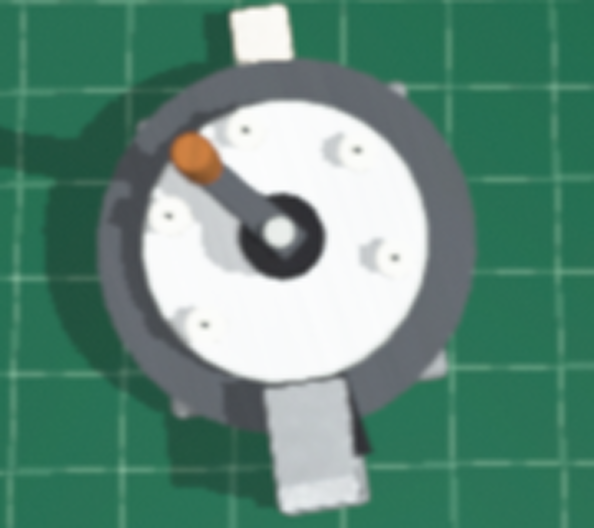

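View pics/c1.png

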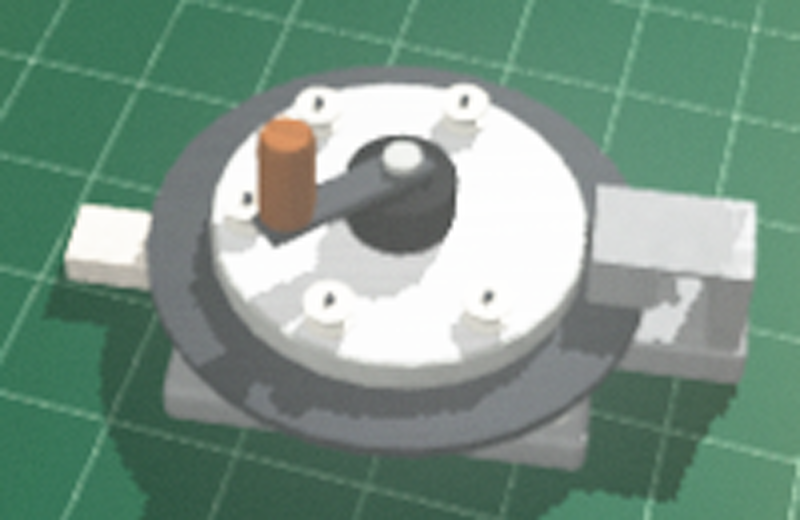

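The crops show the winder with its mark plate at top (full-image px about 249,205), housing at the bottom, nut about (255,265), and grip about (230,242). The pointer seems to be beside or under the housing. Next I'll rectify the views for metric positions.

```bash
cat > h.py <<'E'
import numpy as np,cv2
from rig import env,get_image,nets
def cam(p):
    f=240/np.tan(np.radians(p["fov_y"])/2);M=np.array(p["cam_to_world"]);return f,M
def unproj(p,u,v,z):
    f,M=cam(p);d=M[:3,:3]@np.array([(u-p["cx"])/f,(v-p["cy"])/f,1]);t=(z-M[2,3])/d[2];return (M[:3,3]+t*d)[:2]
def proj(p,X):
    f,M=cam(p);c=(np.asarray(X)-M[:3,3])@M[:3,:3];return np.stack([f*c[...,0]/c[...,2]+p["cx"],f*c[...,1]/c[...,2]+p["cy"]],-1)
def bird(p,c,z,n=360,mm=1.0,img=None):
    "bird's-eye, up=+x, left=+y, mm per px, centred on c"
    i,j=np.mgrid[:n,:n];X=np.stack([c[0]-(i-n/2)*mm/1e3,c[1]-(j-n/2)*mm/1e3,np.full(i.shape,z)],-1)
    m=proj(p,X).astype(np.float32);return cv2.remap(p["pixels"] if img is None else img,m[...,0],m[...,1],1)
E
python3 - <<'E'
from h import *
P=[get_image("top"),get_image("side")]
f=lambda x,y:(x/3.3+170-.35,y/3.3+195-.35)
g=lambda x,y:(x/4+240-.4,y/4+230-.4)
print("hub",unproj(P[0],*f(279,231),.117),unproj(P[1],*g(403,154),.117))
print("grip top",unproj(P[0],*f(200,148),.170),unproj(P[1],*g(287,135),.170))
for p in P:
    m=nets.silhouettes(p,"spool_a");print([unproj(p,*d["box"][:2],.03) for d in m])
    # disc fit: bright low-saturation
    hsv=cv2.cvtColor(p["pixels"],cv2.COLOR_RGB2HSV);h=unproj(p,*(f(279,231) if p is P[0] else g(403,154)),.117)
    for z,t in((.071,"disc"),):
        b=bird(p,h,z);gray=b.min(2);_,bw=cv2.threshold(gray,170,255,0)
        c=max(cv2.findContours(bw,0,2)[0],key=cv2.contourArea)
        c=cv2.convexHull(c);(x,y),r=cv2.minEnclosingCircle(c);e=cv2.fitEllipse(c);print(t,x,y,r,e)
        for xx,yy in((x,y),e[0]):print([h[0]-(yy-180)/1e3,h[1]-(xx-180)/1e3])
h=unproj(P[0],*f(279,231),.117)
o=[cv2.resize(bird(p,h,z),(400,400)) for p in P for z in(.046,.026)]
cv2.imwrite("pics/b0.png",np.hstack([o[0],o[2]])[:,:,::-1]);
cv2.imwrite("pics/b1.png",np.hstack([o[1],o[3]])[:,:,::-1]);print(h)
E
```

```text
hub [0.52902008 0.1162824 ] [0.52940794 0.11532777]
grip top [0.57779019 0.16309382] [0.57550686 0.16885333]
[array([ 0.52833264, -0.36293434]), array([0.53335365, 0.38512134])]
disc 180.3991241455078 180.8440399169922 99.91670989990234 ((180.60386657714844, 180.57972717285156), (198.5375518798828, 199.06239318847656), 124.19224548339844)
[np.float64(0.5281760376862226), np.float64(0.1158832728797992)]
[np.float64(0.5284403504303632), np.float64(0.11567853044815858)]
[array([0.54067709, 0.39037172]), array([ 0.52135215, -0.35665845])]
disc 182.35507202148438 179.8555145263672 105.59661865234375 ((180.42625427246094, 179.4611358642578), (198.12049865722656, 208.87359619140625), 77.91668701171875)
[np.float64(0.5295524283388264), np.float64(0.11297269705613085)]
[np.float64(0.5299468070009359), np.float64(0.11490151480515427)]
[0.52902008 0.1162824 ]
```

View pics/b0.png

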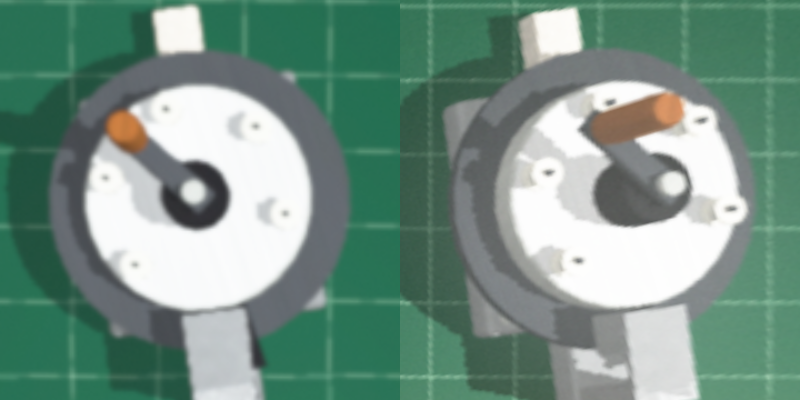

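```bash
cat >> h.py <<'E'
HUB=np.array([.529,.1157])
def rel(s,xyz):
    return np.round(np.array(s["tool_rot"]).T@(np.array(xyz)-np.array(s["position"]))*1e3,0)
E
python3 - <<'E'
from h import *
s=env.observe();print(s["time_s"])
a=np.radians(46.6);g=HUB+.07*np.array([np.cos(a),np.sin(a)]);print(g,rel(s,[*g,.40]),rel(s,[*g,.297]))
E
```

```text
1.0
[0.57709613 0.16656023] [-520. -249.    5.] [-520. -249.  108.]
```

Call:
{"op": "send_rows", "data": {"xyz": [[-55,-26,0],[-110,-53,0],[-165,-80,0],[-220,-106,0],[-275,-132,0],[-330,-158,0],[-385,-185,0],[-440,-211,0],[-490,-235,5],[-520,-249,5],[-520,-249,5],[-520,-249,5],[-520,-249,30],[-520,-249,60]], "spin": [0,0,0,0,0,0,0,0,0,0,0,0,0,0], "hand": 1, "force": 30}}

```text
time_s: 2.75
position: [0.5763, 0.1677, 0.345]
tool_rot: [[-0.971, 0.24, 0.002], [0.24, 0.971, 0.0], [-0.002, 0.001, -1.0]]
ft_force: [0.6, 0.1, -0.1]
grip_width: 0.0851
```

Run:
```python
from h import *
s=env.observe();print(s["time_s"],s["position"],s["ft_force"])
p=get_image("wrist");print(p["fov_y"],p["cx"],p["cy"]);cv2.imwrite("pics/w0.png",p["pixels"][:,:,::-1])
a=np.radians(46.6);g=HUB+.07*np.array([np.cos(a),np.sin(a)]);print(rel(s,[*g,.297]))
```

```text
2.75 [0.57630125 0.16767607 0.34497882] [ 0.62279404  0.10361223 -0.14954682]
65.70646984690485 320.89564881687534 239.8393972376893
[-1. -1. 48.]
```

View pics/w0.png

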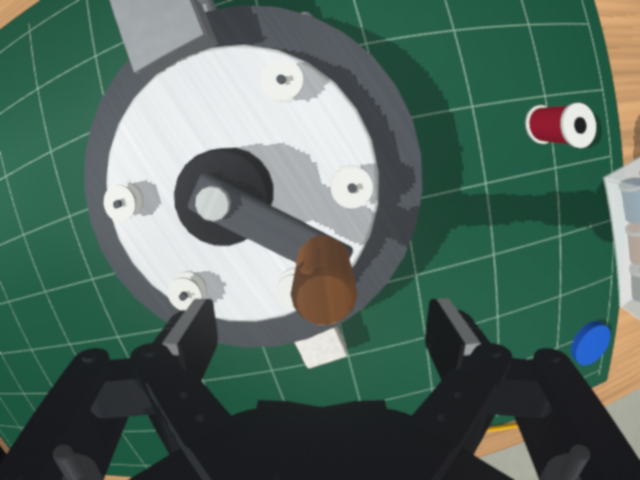

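The wrist view shows the grip (about 324,290) midway between the open fingers (about 200 and 442), with the platter well in sight. I'll lower and grip.

Call:
{"op": "send_rows", "data": {"xyz": [[-1,-1,25],[-1,-1,48],[-1,-1,48],[-1,-1,48]], "spin": [0,0,0,0]}}

```text
time_s: 3.3
position: [0.5762, 0.1668, 0.294]
tool_rot: [[-0.971, 0.239, -0.004], [0.239, 0.971, -0.0], [0.004, -0.001, -1.0]]
ft_force: [0.9, -0.4, -0.6]
grip_width: 0.0856
```

Call:
{"op": "send_rows", "data": {"xyz": [[0,0,0],[0,0,0],[0,0,0],[0,0,0],[0,0,0],[0,0,0]], "spin": [0,0,0,0,0,0], "hand": 0, "force": 30}}

```text
time_s: 4.05
position: [0.5764, 0.1669, 0.2945]
tool_rot: [[-0.971, 0.239, -0.002], [0.239, 0.971, 0.0], [0.002, -0.001, -1.0]]
ft_force: [0.9, 1.0, 5.8]
grip_width: 0.0291
```

```bash
cat >> h.py <<'E'
def circ(s,phis,hub=HUB,r=.07,z=.297):
    "rows (tool mm) for grip angles phis (rad)"
    R=np.array(s["tool_rot"]);o=[]
    for a in phis:
        t=np.array([hub[0]+r*np.cos(a),hub[1]+r*np.sin(a),z]);o.append(rel(s,t).astype(int).tolist())
    return o
E
python3 - <<'E'
from h import *
s=env.observe();print(s["time_s"],s["position"],s["ft_force"],s["grip_width"])
d=s["position"][:2]-HUB;a0=np.arctan2(d[1],d[0]);print(np.hypot(*d),np.degrees(a0))
# ramp: accelerate to 3.2 rad/s over 1 s
w=np.minimum(np.arange(1,21)/8,1)*3.2;ph=a0+np.cumsum(w-0*w)/8
print(circ(s,ph),ph[-1])
E
```

```text
4.05 [0.57641816 0.16686827 0.29449351] [0.88337355 1.01972376 5.82637574] 0.02906874776026088
0.06976154812068179 47.17841187579439
[[3, 2, -3], [9, 5, -2], [20, 7, -2], [33, 9, -2], [51, 7, -2], [70, -1, -2], [88, -17, -2], [101, -42, -2], [103, -70, -2], [94, -96, -2], [76, -117, -2], [51, -129, -2], [23, -130, -2], [-3, -121, -2], [-23, -102, -3], [-35, -76, -3], [-35, -48, -3], [-25, -23, -3], [-5, -3, -3], [21, 8, -2]] 7.423418623094609
```

Call:
{"op": "send_rows", "data": {"xyz": [[3,2,0],[9,5,0],[20,7,0],[33,9,0],[51,7,0],[70,-1,0],[88,-17,0]], "spin": [0,0,0,0,0,0,0]}}

```text
time_s: 4.92
position: [0.4851, 0.1729, 0.2945]
tool_rot: [[-0.971, 0.238, -0.004], [0.238, 0.971, 0.003], [0.005, 0.002, -1.0]]
ft_force: [1.7, 0.4, 2.8]
grip_width: 0.0293
```

Run:
```python
from h import *
s=env.observe();print(s["time_s"],s["position"],s["ft_force"],s["grip_width"])
d=s["position"][:2]-HUB;a=np.arctan2(d[1],d[0]);print(np.hypot(*d),np.degrees(a))
w=np.minimum(np.arange(1,21)/8,1)*3.2;ph=np.radians(47.18)+np.cumsum(w)/8
print("target",np.degrees(ph[6]))
p2=ph[6]+.4*np.arange(1,15);print(circ(s,p2),p2[-1],np.round(np.degrees(p2)))
```

```text
4.925 [0.48506314 0.17290045 0.29450278] [1.65086736 0.38499455 2.76810106] 0.0292552865188184
0.07212724391534346 127.52861969904454
target 127.39409131831526
[[11, -26, -2], [13, -54, -3], [4, -80, -3], [-14, -101, -3], [-39, -113, -3], [-67, -114, -3], [-93, -105, -3], [-113, -86, -3], [-125, -60, -3], [-125, -33, -3], [-115, -7, -3], [-95, 13, -3], [-70, 24, -3], [-42, 23, -3]] 7.823446341090925 [150. 173. 196. 219. 242. 265. 288. 311. 334. 357. 379. 402. 425. 448.]
```

Call:
{"op": "send_rows", "data": {"xyz": [[11,-26,0],[13,-54,0],[4,-80,0],[-14,-101,0],[-39,-113,0],[-67,-114,0],[-93,-105,0],[-113,-86,0],[-125,-60,0],[-125,-33,0],[-115,-7,0],[-95,13,0],[-70,24,0],[-42,23,0]], "spin": [0,0,0,0,0,0,0,0,0,0,0,0,0,0]}}

```text
time_s: 6.68
position: [0.5303, 0.1867, 0.2945]
tool_rot: [[-0.972, 0.237, -0.003], [0.237, 0.972, 0.005], [0.004, 0.004, -1.0]]
ft_force: [1.4, -3.8, 5.5]
grip_width: 0.0293
```

```bash
cat > snap.py <<'E'
import sys,pickle
from h import *
# usage: snap.py name w nrows cams... : take pictures, then print rows continuing at crank speed w
n=sys.argv[1];w=float(sys.argv[2]);N=int(sys.argv[3])
for c in sys.argv[4:]:
    t=env.observe()["time_s"];p=get_image(c);pickle.dump((t,p),open(f"pics/{n}_{c}.pkl","wb"));print(c,t)
s=env.observe();d=s["position"][:2]-HUB;a=np.arctan2(d[1],d[0])
print(s["time_s"],np.round(s["position"],4),np.round(s["ft_force"],1),"r",np.hypot(*d).round(4),"crank",np.degrees(a).round(1))
print(circ(s,a+w/8*np.arange(1,N+1),z=.2945),(np.degrees(a+w*N/8)%360).round(1))
E
python3 snap.py p1 3.2 20 top
```

```text
top 6.675
6.725 [0.5273 0.1869 0.2945] [-3.5  3.7  6.4] r 0.0712 crank 91.3
[[25, -14, 0], [43, -35, 0], [51, -61, 0], [49, -89, 0], [36, -113, 0], [14, -131, 0], [-13, -139, 0], [-40, -135, 0], [-65, -121, -1], [-81, -99, -1], [-88, -72, -1], [-84, -45, -1], [-70, -21, -1], [-47, -5, 0], [-20, 1, 0], [7, -4, 0], [31, -19, 0], [46, -42, 0], [52, -69, 0], [46, -97, 0]] 189.7
```

```bash
cat > ang.py <<'E'
import sys,pickle
from h import *
def score(p,yaw=0):
    "black template over angle (world deg): outer tip ring beyond the skirt + skirt ring"
    A=np.radians(np.arange(0,360,.5))
    def ring(rs,z):
        X=np.stack([np.stack([HUB[0]+r*np.cos(A),HUB[1]+r*np.sin(A),0*A+z],-1) for r in rs])
        m=proj(p,X).astype(np.float32);return cv2.remap(p["pixels"],m[...,0],m[...,1],1).astype(float)
    tip=ring([.140,.145,.150,.155],.045).max(2).mean(0)   # black: all channels low
    sk=ring([.106,.112,.118,.124,.130],.050).max(2).mean(0)
    def feat(v,w):
        k=np.ones(w*2)/(w*2);return cv2.blur(np.tile(v,3)[None],(w*2,1))[0][720:1440]
    v=(feat(tip,5)+feat(sk,5))/2
    return A,v,tip,sk
if __name__=="__main__":
    for f in sys.argv[1:]:
        t,p=pickle.load(open(f,"rb"));A,v,tip,sk=score(p)
        o=np.argsort(v);best=[]
        for i in o:
            if all(abs((i-j+360)%720-360)>24 for j in best): best.append(i)
            if len(best)==4:break
        print(f,t,[(i/2,v[i].round(),tip[i].round(),sk[i].round()) for i in best])
E
python3 ang.py pics/p1_top.pkl
python3 - <<'E'
import pickle;from h import *
t,p=pickle.load(open("pics/p1_top.pkl","rb"));cv2.imwrite("pics/b2.png",cv2.resize(bird(p,HUB,.047),(600,600))[:,:,::-1])
E
```

```text
pics/p1_top.pkl 6.675 [(np.float64(341.5), np.float64(51.0), np.float64(48.0), np.float64(51.0)), (np.float64(97.0), np.float64(80.0), np.float64(80.0), np.float64(66.0)), (np.float64(168.0), np.float64(81.0), np.float64(81.0), np.float64(77.0)), (np.float64(20.5), np.float64(94.0), np.float64(79.0), np.float64(109.0))]
```

View pics/b2.png

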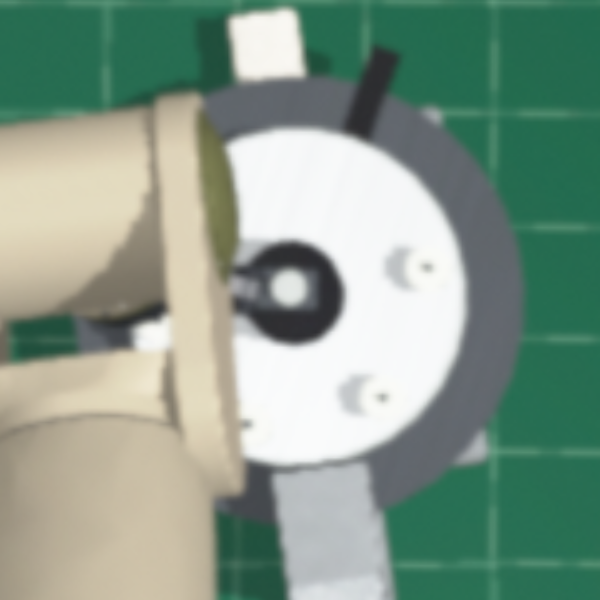

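The bird's-eye view shows the black pointer at about (370,90), and the detector agrees with 341.5° in the world frame. The mark is at about (267,42), which is roughly 7°.

Call:
{"op": "send_rows", "data": {"xyz": [[25,-14,0],[43,-35,0],[51,-61,0],[49,-89,0],[36,-113,0],[14,-131,0],[-13,-139,0],[-40,-135,0],[-65,-121,0],[-81,-99,0],[-88,-72,0],[-84,-45,0],[-70,-21,0],[-47,-5,0],[-20,1,0],[7,-4,0],[31,-19,0],[46,-42,0],[52,-69,0],[46,-97,0]], "spin": [0,0,0,0,0,0,0,0,0,0,0,0,0,0,0,0,0,0,0,0]}}

```text
time_s: 9.22
position: [0.4585, 0.1035, 0.2946]
tool_rot: [[-0.972, 0.234, -0.007], [0.234, 0.972, 0.003], [0.008, 0.002, -1.0]]
ft_force: [13.3, 2.6, -7.1]
grip_width: 0.0292
```

```bash
python3 snap.py p2 3.2 20 top; python3 ang.py pics/p2_top.pkl
```

```text
top 9.225
9.275 [0.4593 0.101  0.2945] [-1.1 -5.1  3.6] r 0.0712 crank -168.1
[[-18, -22, 0], [-42, -36, 0], [-70, -39, 0], [-96, -31, -1], [-118, -14, -1], [-131, 10, -1], [-134, 38, -1], [-126, 65, -1], [-107, 86, -1], [-83, 98, 0], [-55, 100, 0], [-29, 91, 0], [-8, 72, 0], [4, 47, 0], [5, 19, 0], [-5, -7, 0], [-24, -27, 0], [-50, -38, 0], [-78, -38, 0], [-103, -27, -1]] 290.3
pics/p2_top.pkl 9.225 [(np.float64(222.5), np.float64(59.0), np.float64(55.0), np.float64(60.0)), (np.float64(79.5), np.float64(89.0), np.float64(82.0), np.float64(96.0)), (np.float64(56.0), np.float64(90.0), np.float64(84.0), np.float64(95.0)), (np.float64(43.5), np.float64(94.0), np.float64(86.0), np.float64(104.0))]
```

```bash
cat > sim.py <<'E'
import numpy as np
def step(th,p,c,J,d,dt):
    T=.06*(c-p)+.002*np.tanh((c-p)*200)-.01*p
    if p>1e-4 or T>d: p=max(0,p+(T-d)/J*dt)
    else: p=max(0,p+ (T-d)/J*dt) if p>0 else 0
    return th+p*dt,p
def run(segs,th,p,J,d,dt=.005):
    "segs: list of (duration,c0,c1); returns th,p at each seg end"
    out=[]
    for D,c0,c1 in segs:
        n=int(round(D/dt))
        for i in range(n): th,p=step(th,p,c0+(c1-c0)*(i+.5)/n,J,d,dt)
        out.append((th,p))
    return out
HIST=[(.875,.2,2.9),(.125,3.2,3.2),(1.625,3.2,3.2),(.05,1,1),(2.5,3.2,3.2)]
E
python3 - <<'E'
from sim import *
for d in(.02,.045,.055,.06,.065,.07,.075,.08,.085,.09):
  for J in(.03,.05,.07):
    o=run(HIST,np.radians(197-360),0,J,d);print(d,J,"p1",np.degrees(o[2][0]).round(),"p2-p1",np.degrees(o[4][0]-o[2][0]).round(),"speed",o[4][1].round(2))
E
```

```text
0.02 0.03 p1 80.0 p2-p1 357.0 speed 2.49
0.02 0.05 p1 44.0 p2-p1 352.0 speed 2.48
0.02 0.07 p1 16.0 p2-p1 342.0 speed 2.45
0.045 0.03 p1 37.0 p2-p1 305.0 speed 2.13
0.045 0.05 p1 7.0 p2-p1 301.0 speed 2.12
0.045 0.07 p1 -17.0 p2-p1 291.0 speed 2.1
0.055 0.03 p1 21.0 p2-p1 284.0 speed 1.99
0.055 0.05 p1 -7.0 p2-p1 280.0 speed 1.98
0.055 0.07 p1 -30.0 p2-p1 271.0 speed 1.96
0.06 0.03 p1 13.0 p2-p1 274.0 speed 1.91
0.06 0.05 p1 -14.0 p2-p1 270.0 speed 1.91
0.06 0.07 p1 -36.0 p2-p1 261.0 speed 1.89
0.065 0.03 p1 5.0 p2-p1 263.0 speed 1.84
0.065 0.05 p1 -21.0 p2-p1 259.0 speed 1.84
0.065 0.07 p1 -42.0 p2-p1 251.0 speed 1.82
0.07 0.03 p1 -3.0 p2-p1 253.0 speed 1.77
0.07 0.05 p1 -28.0 p2-p1 249.0 speed 1.76
0.07 0.07 p1 -48.0 p2-p1 241.0 speed 1.74
0.075 0.03 p1 -11.0 p2-p1 242.0 speed 1.7
0.075 0.05 p1 -35.0 p2-p1 239.0 speed 1.69
0.075 0.07 p1 -53.0 p2-p1 231.0 speed 1.67
0.08 0.03 p1 -18.0 p2-p1 232.0 speed 1.63
0.08 0.05 p1 -41.0 p2-p1 228.0 speed 1.62
0.08 0.07 p1 -59.0 p2-p1 221.0 speed 1.6
0.085 0.03 p1 -26.0 p2-p1 222.0 speed 1.56
0.085 0.05 p1 -48.0 p2-p1 218.0 speed 1.55
0.085 0.07 p1 -65.0 p2-p1 211.0 speed 1.53
0.09 0.03 p1 -33.0 p2-p1 211.0 speed 1.49
0.09 0.05 p1 -54.0 p2-p1 208.0 speed 1.48
0.09 0.07 p1 -70.0 p2-p1 201.0 speed 1.46
```

```bash
python3 snap.py x 3.66 20
```

```text
9.275 [0.4593 0.101  0.2945] [-1.1 -5.1  3.6] r 0.0712 crank -168.1
[[-21, -24, 0], [-50, -38, 0], [-81, -37, 0], [-110, -23, -1], [-128, 3, -1], [-134, 34, -1], [-125, 65, -1], [-104, 88, -1], [-75, 100, 0], [-43, 97, 0], [-16, 81, 0], [2, 55, 0], [5, 23, 0], [-5, -7, 0], [-28, -29, 0], [-58, -39, 0], [-90, -35, -1], [-116, -17, -1], [-131, 11, -1], [-133, 43, -1]] 356.2
```

Call:
{"op": "send_rows", "data": {"xyz": [[-21,-24,0],[-50,-38,0],[-81,-37,0],[-110,-23,0],[-128,3,0],[-134,34,0],[-125,65,0],[-104,88,0],[-75,100,0],[-43,97,0],[-16,81,0],[2,55,0],[5,23,0],[-5,-7,0],[-28,-29,0],[-58,-39,0],[-90,-35,0],[-116,-17,0],[-131,11,0],[-133,43,0]], "spin": [0,0,0,0,0,0,0,0,0,0,0,0,0,0,0,0,0,0,0,0]}}

```text
time_s: 11.78
position: [0.5982, 0.1125, 0.2944]
tool_rot: [[-0.972, 0.236, -0.009], [0.236, 0.972, 0.002], [0.01, -0.0, -1.0]]
ft_force: [-21.3, -0.1, 19.1]
grip_width: 0.0291
```

```bash
python3 snap.py p3 3.66 20 top; python3 ang.py pics/p3_top.pkl;python3 - <<'E'
from sim import *
for d in(.07,.073,.076,.08):
  for J in(.03,.036,.045):
    o=run(HIST+[(.05,1,1),(2.5,3.66,3.66)],np.radians(197-360),0,J,d);print(d,J,"p1",np.degrees(o[2][0]).round(),"p2-p1",np.degrees(o[4][0]-o[2][0]).round(),"p3-p2",np.degrees(o[6][0]-o[4][0]).round(),"speed",o[6][1].round(2))
E
```

```text
top 11.775
11.825 [0.5981 0.1158 0.2944] [-6.9  5.4 13.2] r 0.0691 crank 0.1
[[13, 29, 0], [39, 48, 0], [70, 54, 1], [100, 45, 1], [124, 24, 1], [136, -5, 1], [134, -37, 1], [118, -64, 1], [92, -82, 1], [60, -86, 0], [30, -76, 0], [8, -53, 0], [-3, -23, 0], [2, 8, 0], [19, 35, 0], [47, 51, 0], [78, 53, 1], [108, 41, 1], [129, 17, 1], [137, -14, 1]] 164.4
pics/p3_top.pkl 11.775 [(np.float64(330.5), np.float64(103.0), np.float64(108.0), np.float64(94.0)), (np.float64(103.5), np.float64(106.0), np.float64(79.0), np.float64(133.0)), (np.float64(293.0), np.float64(107.0), np.float64(108.0), np.float64(106.0)), (np.float64(280.5), np.float64(108.0), np.float64(108.0), np.float64(106.0))]
0.07 0.03 p1 -3.0 p2-p1 253.0 p3-p2 300.0 speed 2.16
0.07 0.036 p1 -11.0 p2-p1 252.0 p3-p2 298.0 speed 2.16
0.07 0.045 p1 -22.0 p2-p1 250.0 p3-p2 296.0 speed 2.15
0.073 0.03 p1 -8.0 p2-p1 247.0 p3-p2 294.0 speed 2.12
0.073 0.036 p1 -16.0 p2-p1 246.0 p3-p2 292.0 speed 2.12
0.073 0.045 p1 -26.0 p2-p1 244.0 p3-p2 289.0 speed 2.11
0.076 0.03 p1 -12.0 p2-p1 240.0 p3-p2 288.0 speed 2.08
0.076 0.036 p1 -20.0 p2-p1 240.0 p3-p2 286.0 speed 2.08
0.076 0.045 p1 -31.0 p2-p1 238.0 p3-p2 283.0 speed 2.07
0.08 0.03 p1 -18.0 p2-p1 232.0 p3-p2 279.0 speed 2.02
0.08 0.036 p1 -26.0 p2-p1 231.0 p3-p2 277.0 speed 2.02
0.08 0.045 p1 -36.0 p2-p1 230.0 p3-p2 275.0 speed 2.01
```

Run:
```python
import pickle;from h import *
o=[]
for n in("p1","p3"):
    t,p=pickle.load(open(f"pics/{n}_top.pkl","rb"));o.append(cv2.resize(bird(p,HUB,.089,n=200),(400,400),interpolation=2))
cv2.imwrite("pics/b3.png",np.hstack(o)[:,:,::-1])
```

```text
(no output)
```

View pics/b3.png

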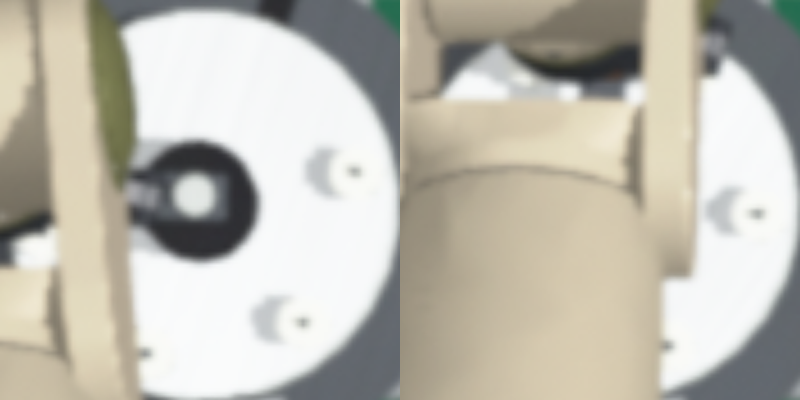

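```bash
sed -i 's/^HUB=.*/HUB=np.array([.528,.1163])/' h.py; python3 snap.py x 3.70 20
```

```text
11.825 [0.5981 0.1158 0.2944] [-6.9  5.4 13.2] r 0.0701 crank -0.4
[[14, 29, 0], [40, 48, 0], [71, 54, 1], [102, 45, 1], [126, 24, 1], [138, -6, 1], [135, -38, 1], [118, -66, 1], [90, -82, 1], [58, -85, 0], [28, -74, 0], [7, -50, 0], [-2, -19, 0], [4, 13, 0], [24, 38, 0], [53, 52, 1], [85, 52, 1], [113, 38, 1], [132, 12, 1], [138, -20, 1]] 169.6
```

Call:
{"op": "send_rows", "data": {"xyz": [[14,29,0],[40,48,0],[71,54,0],[102,45,1],[126,24,1],[138,-6,1],[135,-38,1],[118,-66,1],[90,-82,0],[58,-85,0],[28,-74,0],[7,-50,0],[-2,-19,0],[4,13,0],[24,38,0],[53,52,0],[85,52,0],[113,38,1],[132,12,1],[138,-20,1]], "spin": [0,0,0,0,0,0,0,0,0,0,0,0,0,0,0,0,0,0,0,0]}}

```text
time_s: 14.32
position: [0.4578, 0.1288, 0.2949]
tool_rot: [[-0.973, 0.232, -0.009], [0.232, 0.973, 0.004], [0.009, 0.002, -1.0]]
ft_force: [20.0, -3.7, -11.6]
grip_width: 0.0295
```

```bash
python3 snap.py x 3.70 20
```

```text
14.325 [0.4578 0.1288 0.2949] [ 20.   -3.7 -11.6] r 0.0713 crank 169.9
[[-10, -31, 0], [-32, -54, 0], [-62, -65, 0], [-94, -62, -1], [-121, -45, -1], [-138, -17, -1], [-140, 15, -1], [-128, 45, -1], [-104, 66, -1], [-73, 74, 0], [-42, 68, 0], [-17, 48, 0], [-3, 19, 0], [-3, -13, 0], [-18, -42, 0], [-44, -60, 0], [-76, -66, 0], [-106, -56, -1], [-130, -34, -1], [-141, -4, -1]] 339.9
```

```bash
sed -i 's/r=.07,z/r=.0688,z/' h.py; python3 snap.py x 3.70 20
```

```text
14.325 [0.4578 0.1288 0.2949] [ 20.   -3.7 -11.6] r 0.0713 crank 169.9
[[-11, -30, 0], [-33, -53, 0], [-63, -64, 0], [-94, -61, -1], [-120, -44, -1], [-137, -17, -1], [-139, 15, -1], [-127, 44, -1], [-104, 65, -1], [-73, 73, 0], [-42, 67, 0], [-17, 47, 0], [-4, 19, 0], [-4, -13, 0], [-19, -41, 0], [-45, -59, 0], [-76, -65, 0], [-106, -55, -1], [-129, -34, -1], [-139, -4, -1]] 339.9
```

Call:
{"op": "send_rows", "data": {"xyz": [[-11,-30,0],[-33,-53,0],[-63,-64,0],[-94,-61,-1],[-120,-44,-1],[-137,-17,-1],[-139,15,-1],[-127,44,-1],[-104,65,-1],[-73,73,0],[-42,67,0],[-17,47,0],[-4,19,0],[-4,-13,0],[-19,-41,0],[-45,-59,0],[-76,-65,0],[-106,-55,-1],[-129,-34,-1],[-139,-4,-1]], "spin": [0,0,0,0,0,0,0,0,0,0,0,0,0,0,0,0,0,0,0,0]}}

```text
time_s: 16.82
position: [0.5929, 0.0926, 0.2947]
tool_rot: [[-0.972, 0.233, -0.008], [0.233, 0.972, 0.003], [0.008, 0.001, -1.0]]
ft_force: [-6.9, 1.3, 9.1]
grip_width: 0.0291
```

```bash
python3 snap.py x 3.70 20
```

```text
16.825 [0.5929 0.0926 0.2947] [-6.9  1.3  9.1] r 0.0691 crank -20.0
[[4, 31, 0], [21, 58, 0], [48, 74, 1], [80, 76, 1], [109, 64, 1], [130, 40, 1], [137, 9, 1], [131, -22, 1], [111, -46, 1], [82, -60, 1], [51, -59, 1], [23, -44, 0], [5, -18, 0], [0, 13, 0], [10, 43, 0], [32, 66, 0], [61, 76, 1], [93, 72, 1], [119, 55, 1], [135, 27, 1]] 150.0
```

Call:
{"op": "send_rows", "data": {"xyz": [[4,31,0],[21,58,0],[48,74,0],[80,76,1],[109,64,1],[130,40,1],[137,9,1],[131,-22,1],[111,-46,1],[82,-60,1],[51,-59,0],[23,-44,0],[5,-18,0],[0,13,0],[10,43,0],[32,66,0],[61,76,0],[93,72,1],[119,55,1],[135,27,1]], "spin": [0,0,0,0,0,0,0,0,0,0,0,0,0,0,0,0,0,0,0,0]}}

```text
time_s: 19.32
position: [0.4659, 0.1513, 0.2948]
tool_rot: [[-0.973, 0.231, -0.009], [0.231, 0.973, 0.004], [0.01, 0.001, -1.0]]
ft_force: [13.1, -6.5, -4.0]
grip_width: 0.0291
```

```bash
python3 snap.py x 3.70 20
```

```text
19.325 [0.4659 0.1513 0.2948] [13.1 -6.5 -4. ] r 0.0713 crank 150.6
[[-1, -32, 0], [-14, -61, 0], [-38, -81, 0], [-68, -89, 0], [-99, -81, -1], [-123, -61, -1], [-136, -32, -1], [-135, -1, -1], [-119, 27, -1], [-93, 44, -1], [-62, 49, 0], [-32, 39, 0], [-10, 16, 0], [0, -14, 0], [-4, -45, 0], [-22, -71, 0], [-50, -86, 0], [-82, -87, -1], [-110, -74, -1], [-130, -50, -1]] 320.6
```

Call:
{"op": "send_rows", "data": {"xyz": [[-1,-32,0],[-14,-61,0],[-38,-81,0],[-68,-89,0],[-99,-81,-1],[-123,-61,-1],[-136,-32,-1],[-135,-1,-1],[-119,27,-1],[-93,44,-1],[-62,49,0],[-32,39,0],[-10,16,0],[0,-14,0],[-4,-45,0],[-22,-71,0],[-50,-86,0],[-82,-87,-1],[-110,-74,-1],[-130,-50,-1]], "spin": [0,0,0,0,0,0,0,0,0,0,0,0,0,0,0,0,0,0,0,0]}}

```text
time_s: 21.82
position: [0.5815, 0.0723, 0.2946]
tool_rot: [[-0.973, 0.232, -0.01], [0.232, 0.973, 0.003], [0.01, 0.0, -1.0]]
ft_force: [-8.0, 5.5, 10.9]
grip_width: 0.0294
```

```bash
python3 snap.py p4 3.70 20 top;python3 ang.py pics/p4_top.pkl;python3 - <<'E'
from sim import *
for d in(.074,.076,.078,.08):
  for J in(.03,.036,.045):
    o=run(HIST+[(.05,1,1),(2.5,3.66,3.66),(.05,1,1)]+[(2.5,3.7,3.7)]*4,np.radians(197-360),0,J,d);print(d,J,"p2-p1",np.degrees(o[4][0]-o[2][0]).round(),"p3-p2",np.degrees(o[6][0]-o[4][0]).round(),"p4-p3",np.degrees(o[11][0]-o[6][0]).round(),"speed",o[11][1].round(3))
E
```

```text
top 21.825
21.875 [0.5831 0.0748 0.2947] [3.  0.5 7.6] r 0.069 crank -37.0
[[-6, 31, 0], [3, 61, 0], [24, 85, 1], [54, 96, 1], [85, 93, 1], [112, 76, 1], [129, 49, 2], [131, 18, 1], [120, -12, 1], [96, -33, 1], [66, -41, 1], [35, -35, 0], [10, -16, 0], [-4, 13, 0], [-4, 44, 0], [11, 72, 1], [36, 91, 1], [67, 96, 1], [97, 87, 1], [120, 66, 2]] 133.0
pics/p4_top.pkl 21.825 [(np.float64(270.5), np.float64(52.0), np.float64(51.0), np.float64(52.0)), (np.float64(86.0), np.float64(82.0), np.float64(81.0), np.float64(84.0)), (np.float64(56.0), np.float64(84.0), np.float64(83.0), np.float64(85.0)), (np.float64(106.0), np.float64(88.0), np.float64(81.0), np.float64(94.0))]
0.074 0.03 p2-p1 244.0 p3-p2 292.0 p4-p3 1226.0 speed 2.143
0.074 0.036 p2-p1 244.0 p3-p2 290.0 p4-p3 1226.0 speed 2.143
0.074 0.045 p2-p1 242.0 p3-p2 287.0 p4-p3 1225.0 speed 2.143
0.076 0.03 p2-p1 240.0 p3-p2 288.0 p4-p3 1210.0 speed 2.114
0.076 0.036 p2-p1 240.0 p3-p2 286.0 p4-p3 1210.0 speed 2.114
0.076 0.045 p2-p1 238.0 p3-p2 283.0 p4-p3 1209.0 speed 2.114
0.078 0.03 p2-p1 236.0 p3-p2 283.0 p4-p3 1193.0 speed 2.086
0.078 0.036 p2-p1 236.0 p3-p2 282.0 p4-p3 1193.0 speed 2.086
0.078 0.045 p2-p1 234.0 p3-p2 279.0 p4-p3 1193.0 speed 2.086
0.08 0.03 p2-p1 232.0 p3-p2 279.0 p4-p3 1177.0 speed 2.057
0.08 0.036 p2-p1 231.0 p3-p2 277.0 p4-p3 1177.0 speed 2.057
0.08 0.045 p2-p1 230.0 p3-p2 275.0 p4-p3 1176.0 speed 2.057
```

```bash
python3 - <<'E'
from sim import *
for J in(.03,.036,.045):
    th,p=run([(.05,1,1)],np.radians(270.5),2.1,J,.0767)[-1];print(J,np.degrees(th),p)
    for k in range(1,15):
        th,p=run([(.125,1.8,1.8)],th,p,J,.0767)[-1];q=run([(1.,0,0)],th,p,J,.0767)[-1][0]
        print(k,np.degrees(th).round(1),p.round(2),np.degrees(q).round(1))
E
python3 snap.py x 1.8 10
python3 - <<'E'
# mark direction from first top picture
from h import *
import pickle
t,p=pickle.load(open("pics/p1_top.pkl","rb"))
b=bird(p,HUB,.026,n=360);bw=((b.min(2)>150)&((np.mgrid[:360,:360][0])<40)).astype(np.uint8)
n,l,st,c=cv2.connectedComponentsWithStats(bw)
for i in range(1,n):
    if st[i,4]>100: print(st[i],c[i],np.degrees(np.arctan2(180-c[i][0],180-c[i][1])))
E
```

```text
0.03 276.0957994664848 1.8378900928160182
1 287.9 1.49 300.9
2 297.6 1.23 307.2
3 305.6 1.04 312.9
4 312.5 0.9 318.2
5 318.5 0.79 323.1
6 323.9 0.71 327.7
7 328.7 0.65 332.0
8 333.2 0.61 336.1
9 337.4 0.57 340.0
10 341.4 0.55 343.8
11 345.3 0.53 347.5
12 349.0 0.52 351.2
13 352.7 0.51 354.7
14 356.3 0.5 358.3
0.036 276.1638155884254 1.879673040194497
1 288.4 1.57 305.5
2 298.8 1.33 311.9
3 307.6 1.15 317.9
4 315.3 1.0 323.5
5 322.0 0.89 328.7
6 328.0 0.8 333.7
7 333.5 0.73 338.3
8 338.5 0.67 342.7
9 343.2 0.63 346.9
10 347.5 0.6 350.9
11 351.7 0.57 354.8
12 355.7 0.55 358.7
13 359.6 0.53 362.4
14 363.4 0.52 366.0
0.045 276.2326297858806 1.922200929018903
1 289.0 1.66 312.3
2 300.1 1.45 318.9
3 309.8 1.28 325.2
4 318.4 1.14 331.1
5 326.1 1.02 336.7
6 333.0 0.92 342.0
7 339.3 0.84 347.1
8 345.1 0.78 351.9
9 350.5 0.72 356.4
10 355.5 0.68 360.8
11 360.2 0.64 365.1
12 364.7 0.61 369.2
13 369.0 0.59 373.2
14 373.2 0.57 377.1
21.875 [0.5831 0.0748 0.2947] [3.  0.5 7.6] r 0.069 crank -37.0
[[-4, 15, 0], [-6, 30, 0], [-3, 46, 0], [2, 60, 0], [11, 73, 1], [22, 83, 1], [36, 91, 1], [51, 95, 1], [66, 96, 1], [81, 94, 1]] 91.9
[ 136    0   46   40 1631] [158.34947885  20.17351318] 7.714480205703953
```

Call:
{"op": "send_rows", "data": {"xyz": [[-4,15,0],[-6,30,0],[-3,46,0],[2,60,0],[11,73,0],[22,83,1],[36,91,1],[51,95,1]], "spin": [0,0,0,0,0,0,0,0]}}

```text
time_s: 22.88
position: [0.5545, 0.1805, 0.2948]
tool_rot: [[-0.973, 0.23, -0.007], [0.23, 0.973, 0.007], [0.008, 0.005, -1.0]]
ft_force: [3.2, 4.8, 4.1]
grip_width: 0.0292
```

```bash
python3 snap.py p5 1.8 14 top;python3 ang.py pics/p5_top.pkl
```

```text
top 22.875
22.925 [0.5529 0.1813 0.2948] [1.8 7.4 4.3] r 0.0696 crank 69.0
[[16, 0, 0], [31, -4, 1], [45, -10, 1], [57, -19, 1], [67, -31, 1], [74, -45, 1], [78, -60, 1], [78, -75, 1], [75, -91, 1], [68, -105, 1], [59, -117, 0], [47, -127, 0], [33, -134, 0], [18, -137, 0]] 249.5
pics/p5_top.pkl 22.875 [(np.float64(345.5), np.float64(53.0), np.float64(48.0), np.float64(56.0)), (np.float64(168.0), np.float64(81.0), np.float64(82.0), np.float64(78.0)), (np.float64(83.0), np.float64(83.0), np.float64(79.0), np.float64(89.0)), (np.float64(294.5), np.float64(107.0), np.float64(107.0), np.float64(107.0))]
```

Run:
```python
from sim import *
for J in(.042,.045,.048):
    th,p=run([(.05,.4,.4)],np.radians(345.5),.78,J,.0767)[-1];print(J,np.degrees(th),p)
    for k in range(0,7):
        q=run([(1.,0,0)],th,p,J,.0767)[-1][0]
        print(k,np.degrees(th).round(1),p.round(2),np.degrees(q).round(1))
        th,p=run([(.125,1.8,1.8)],th,p,J,.0767)[-1]
```

```text
0.042 347.5345564768373 0.6546535497310676
0 347.5 0.65 352.2
1 352.1 0.62 356.3
2 356.4 0.59 360.4
3 360.6 0.57 364.3
4 364.6 0.55 368.1
5 368.5 0.54 371.8
6 372.3 0.53 375.5
0.045 347.547579589392 0.6627191402641285
0 347.5 0.66 352.7
1 352.2 0.63 356.8
2 356.6 0.6 360.9
3 360.8 0.58 364.8
4 364.9 0.56 368.7
5 368.8 0.55 372.5
6 372.7 0.53 376.2
0.048 347.5590104747717 0.6698099507188394
0 347.6 0.67 353.1
1 352.2 0.64 357.3
2 356.7 0.61 361.4
3 361.0 0.59 365.4
4 365.1 0.57 369.3
5 369.1 0.55 373.1
6 373.0 0.54 376.9
```

Call:
{"op": "send_rows", "data": {"xyz": [[16,0,0],[31,-4,0],[45,-10,0],[53,-16,0],[53,-16,0],[53,-16,0],[53,-16,0],[53,-16,0]], "spin": [0,0,0,0,0,0,0,0]}}

```text
time_s: 23.92
position: [0.4968, 0.1786, 0.2948]
tool_rot: [[-0.973, 0.229, -0.013], [0.229, 0.973, 0.009], [0.014, 0.006, -1.0]]
ft_force: [-2.9, 7.5, 1.6]
grip_width: 0.0292
```

```bash
python3 snap.py p6 1.8 1 top wrist;python3 ang.py pics/p6_top.pkl;python3 - <<'E'
import pickle;from h import *
t,p=pickle.load(open("pics/p6_top.pkl","rb"));t,w=pickle.load(open("pics/p6_wrist.pkl","rb"))
b=bird(p,HUB,.045)[:180]
cv2.imwrite("pics/b4.png",np.hstack([cv2.resize(b,(400,200)),cv2.resize(w["pixels"],(266,200))])[:,:,::-1])
E
```

```text
top 23.925
wrist 23.975
24.025 [0.4969 0.1786 0.2948] [-3.5  7.8  1.9] r 0.0696 crank 116.6
[[10, -12, 0]] 129.5
pics/p6_top.pkl 23.925 [(np.float64(11.0), np.float64(59.0), np.float64(50.0), np.float64(61.0)), (np.float64(117.5), np.float64(91.0), np.float64(81.0), np.float64(94.0)), (np.float64(44.5), np.float64(91.0), np.float64(81.0), np.float64(100.0)), (np.float64(28.5), np.float64(95.0), np.float64(80.0), np.float64(108.0))]
```

View pics/b4.png

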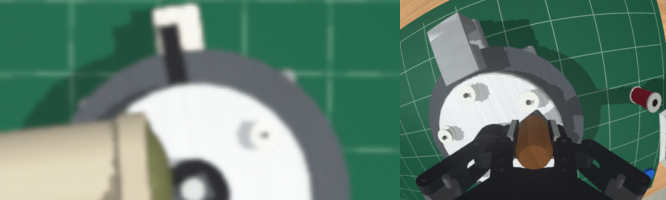

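The pointer (about 168,50 in the bird's-eye half) has stopped at 11° against the mark's roughly 7.6°. It is over the plate but about 9 mm past centre. I'll nudge it back slightly.

```bash
python3 snap.py x -1.8 3
```

```text
24.025 [0.4969 0.1786 0.2948] [-3.5  7.8  1.9] r 0.0696 crank 116.6
[[-13, 8, 0], [-28, 13, 0], [-43, 15, 0]] 77.9
```

Call:
{"op": "send_rows", "data": {"xyz": [[-13,8,0],[-28,13,0],[-43,15,0],[-43,15,0],[-43,15,0],[-43,15,0],[-43,15,0],[-43,15,0]], "spin": [0,0,0,0,0,0,0,0]}}

```text
time_s: 25.02
position: [0.5423, 0.184, 0.2948]
tool_rot: [[-0.973, 0.229, -0.011], [0.229, 0.973, 0.011], [0.013, 0.008, -1.0]]
ft_force: [1.9, 7.2, 4.8]
grip_width: 0.0292
```

```bash
python3 snap.py p7 1.8 1 top;python3 ang.py pics/p7_top.pkl
```

```text
top 25.025
25.075 [0.5423 0.184  0.2948] [1.2 6.1 4. ] r 0.0692 crank 78.1
[[15, -2, 0]] 91.0
pics/p7_top.pkl 25.025 [(np.float64(6.0), np.float64(59.0), np.float64(50.0), np.float64(62.0)), (np.float64(89.5), np.float64(80.0), np.float64(79.0), np.float64(76.0)), (np.float64(168.0), np.float64(80.0), np.float64(82.0), np.float64(76.0)), (np.float64(19.0), np.float64(97.0), np.float64(80.0), np.float64(109.0))]
```

Call:
{"op": "send_rows", "data": {"xyz": [[0,0,0],[0,0,0],[0,0,0],[0,0,0],[0,0,0],[0,0,0]], "spin": [0,0,0,0,0,0], "hand": 1}}

```text
time_s: 25.82
position: [0.5423, 0.1839, 0.2948]
tool_rot: [[-0.973, 0.229, -0.011], [0.229, 0.973, 0.011], [0.013, 0.008, -1.0]]
ft_force: [-0.3, 1.0, -0.1]
grip_width: 0.0852
```

Call:
{"op": "send_rows", "data": {"xyz": [[0,0,-15],[0,0,-35],[0,0,-60],[0,0,-90],[0,0,-120],[50,0,-120],[100,0,-120],[150,0,-120],[190,0,-120],[190,0,-120]], "spin": [0,0,0,0,0,0,0,0,0,0]}}

```text
time_s: 27.08
position: [0.3565, 0.2265, 0.4187]
tool_rot: [[-0.974, 0.227, -0.009], [0.227, 0.974, 0.011], [0.011, 0.009, -1.0]]
ft_force: [0.2, 0.1, 0.1]
grip_width: 0.0856
```

```bash
python3 snap.py p8 1.8 1 top side;python3 ang.py pics/p8_top.pkl pics/p8_side.pkl;python3 - <<'E'
import pickle;from h import *
t,p=pickle.load(open("pics/p8_top.pkl","rb"));t,w=pickle.load(open("pics/p8_side.pkl","rb"))
cv2.imwrite("pics/b5.png",np.hstack([cv2.resize(bird(p,HUB+[.1,0],.035,n=200),(400,400)),cv2.resize(w["pixels"][220:370,260:410],(400,400))])[:,:,::-1])
E
```

```text
top 27.075
side 27.125
27.175 [0.3589 0.2261 0.4182] [0.3 0.8 0.6] r 0.2016 crank 147.0
[[-123, -61, 122]] 159.9
pics/p8_top.pkl 27.075 [(np.float64(6.0), np.float64(60.0), np.float64(50.0), np.float64(63.0)), (np.float64(78.5), np.float64(80.0), np.float64(80.0), np.float64(80.0)), (np.float64(162.5), np.float64(82.0), np.float64(83.0), np.float64(78.0)), (np.float64(111.5), np.float64(86.0), np.float64(81.0), np.float64(91.0))]
pics/p8_side.pkl 27.125 [(np.float64(6.0), np.float64(81.0), np.float64(77.0), np.float64(85.0)), (np.float64(79.5), np.float64(104.0), np.float64(103.0), np.float64(105.0)), (np.float64(36.0), np.float64(110.0), np.float64(96.0), np.float64(121.0)), (np.float64(110.0), np.float64(111.0), np.float64(100.0), np.float64(121.0))]
```

View pics/b5.png

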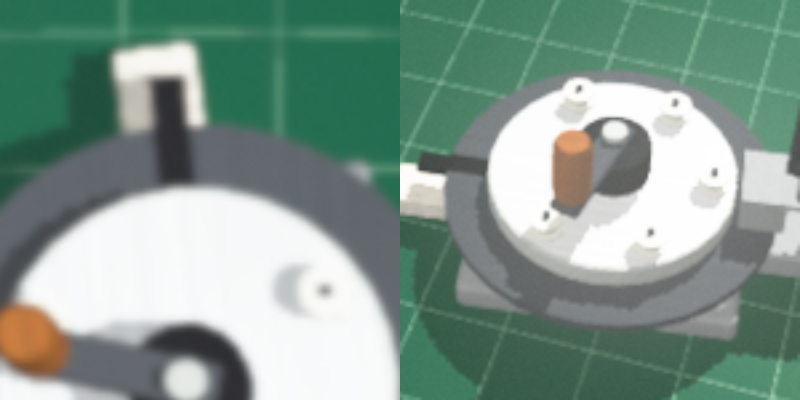

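The pointer (tip about 165,80, left half) lies inside the white plate (about 115–205 wide), 3–4 mm from its centre. It hasn't moved since release, both cameras read 6.0°, and the gripper is clear. I'll hand in the job.

```bash
python3 -c "
from rig import env
print(env.close_job())"
```

```text
the job is handed in; nothing more can be done
None
```

I ran the winder in, parked the pointer over the mark plate, let go of the crank and handed the job in at about 27 s of the 64 s allowed.

- **Speed:** I cranked anticlockwise and found this winder's drag to be about 0.077 N m, so I set the crank to 3.7 rad/s. The platter then averaged 20.1 turns a minute over the following 10 s. That is an average between pictures at the start and end of the run. I took none in between, because each one stalls the crank briefly, so I did not watch the speed moment by moment. By a simple model of the winder, the first half second or so was still recovering from the starting picture, and the speed never went near 27.
- **Stop:** The platter first stopped about 3.4° past the mark centre. I corrected this with a short clockwise nudge of the crank.
- **Final check:** After letting go and moving the arm clear, both the top and side cameras put the pointer at 6.0°, unchanged since before release. The mark is at about 7.6°, so the pointer is over the plate but about 4 mm off its centre.
- **Forces and spools:** The highest force reading I saw was about 29 N, but I only read it at the ends of moves. The arm stayed well clear of the spools, though I did not measure their positions again at the end.

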